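Take the bayonet head off a tube mixer

TASK

Take the blue tube head off the white mixer so that it can be cleaned: push the red release button all the way down, turn the head anticlockwise (seen from above) until you feel it meet its stop, and lift it straight off. Stand it upright in the kidney dish. Do not force the button or the head, do not drop it, and leave the other things where they are.

Things in the scene. Friction and masses are not known exactly. Their poses are not given: they have to be found in the camera images.
- mixer: White tube mixer, fixed: box 144 x 104 mm, grey top deck at z = 60 mm. Origin on the desk below the axis of the bayonet mount, z up; the box reaches x = -92 to +52, y = -52 to +52 mm, red button at x = -68, y = 0. Contact of more than 50 N with the head or 40 N with the robot counts as forcing.
- mount_axis (a point): Centre of the bayonet mount at deck level (z = 60 mm). With the button down the head turns anticlockwise about this axis until both lugs meet hard stops, 55 to 90 degrees from its locked position. Where the stop lies differs from case to case and is not reported: feel for it in small steps, staying below 0.5 N m.
- collar_rim (a point): Centre of the top of the fixed aluminium collar, 66 mm across, 12.5 mm high: two inward lips (inner diameter 36 mm, 2 mm radial play) with two slots. Only at the stops (within about 3 degrees short of them) do the lugs lie in the slots and can the head be lifted; before that they catch under the lips.
- release_top (a point): Middle of the top of the red release button, 21 mm across, 82 mm above the desk when up, in a 32 mm black bezel 7 mm high. Pushed straight down it goes 7 mm against about 4 N to a hard stop and stays down by itself. It draws a pawl from beside a lug; until 6 mm down the head cannot turn.
- release (a joint): Travel of the release button: 0 = up (locked), 0.007 m = fully down (released).
- head: Blue head, loose in the mount, about 180 g: steel foot 32 mm in diameter, two lugs at its bottom (48 mm over the tips, 11 wide, 6 thick, along x), blue disc 52 mm in diameter 20 to 30 mm up, grip bar above. Origin under the foot's centre, z up. Locked: x parallel to the mixer's x within 3 degrees, origin 61.5 mm above the desk.
- head_bar (a point): Centre of the head's grip bar, 45 mm above its underside: bar 44 mm long (head's x), 14 mm thick (y), 30 to 56 mm up; grip across the 14 mm. A sprung plate below pushes the head up with about 6 N, so it drags a little in turning (up to 0.15 N m) and rises about 1.5 mm in the slots if let.
- kidney_dish: Loose steel kidney dish, 109 x 204 mm, rim 34 mm high, 300 g; origin under its centre, long side along its y.
- dish_middle (a point): Point on the inner floor of the kidney dish (4 mm above the desk), in the middle of the free width, where the head should stand; about 8 mm room on each side of the head across the dish, more along it.
- amber_bottle: Amber bottle, 52 mm in diameter, 110 mm high; bystander. Origin under its centre.
- reagent_vial: Small white dropper vial with blue cap, 24 mm in diameter, 64 mm high; bystander. Origin under its centre.
Things that resemble listed ones, but are neither listed nor needed, are in the scene too. What is shaped like the head but turquoise is not meant. What is shaped like the mixer but brown is not meant.

How it is judged:
By the outcome, as a careful person would: the job done as asked, in the order asked, and still so for the second after the job is handed in, with the robot touching nothing.
It also fails if it takes over 70 s, if anything falls off the work surface, if the arm or the gripper's body presses on something with over 40 N, if the wrist force passes 120 N, or if a joint passes its speed limit or range.

ROBOT

A 6-joint arm with a two-finger parallel gripper is mounted at the origin on the work surface; the furniture and walls round the work are solid. World frame = base frame: x ahead of the robot, y to its left, z up, the work surface at z = 0. Lengths are in m, angles in degrees, forces in N, time in s.
With the tool pointing down it reaches from about 0.4 to 0.825 m from the base axis. Payload 7 kg.
Tool frame: the origin (TCP) lies midway between the tips of the shut fingers; the grasp point (between the pads) lies ctrl.tcp_to_grasp behind it (ctrl.tcp_to_grasp is the distance from the TCP to the grasp point, in m); z points along the fingers, y is the line along which they close (so a half turn about z gives the same grasp; the last joint's range is limited). The gripper opens to 88 mm and grips with 3 to 60 N. Pads are 19 mm wide; open, the fingers measure 130 mm over their backs; the gripper's body (78 mm by 193 mm) begins 47 mm behind the grasp point.
Start: joints at [-52.878, 20.546, 0.682, 0, -70.136, -16.507], TCP at [0.238, -0.632, 0.227] pointing down, gripper open.
Joint ranges: [-176.03, 176.03], [-82.01, 121.73], [-58.28, 71.71], [-173.87, 95.51], [-174.79, -0.11], [-173.66, 173.66]. Speed limits (degrees/s): [136.94, 136.94, 172.46, 180, 180, 180].

INTERFACE

Orientations are given as [roll, pitch, yaw] about the fixed x, y, z axes, in that order (R = Rz(yaw) Ry(pitch) Rx(roll)).
In Python, from plant import ctrl, imaging, close_job gives the robot as it stands.
- The arm moves only by the shell command python3 -m crank 'ROWS'. ROWS is JSON, a list of rows, each a list of 3 entries, a list of its own where there are three numbers: the shift along the world's x, y, z in m, then the turn, a rotation vector about the world's x, y, z in degrees, then the opening, from -1 (shut) to 1 (fully open), so that 0 is half open. A call has 1 to 12 rows; each row shifts and turns the commanded pose from where the row before left it; what a row does not reach is not made up. A row lasts 1/10 s, in which the tool goes at most 50 mm and 8.59 degrees, less where a joint would pass 70% of its speed; a pose out of reach is approached as far as the arm can. A call is refused whole if a number of a shift passes 0.05 or a number of a turn 8.59, either way. A call with a gripper value outside its range is refused whole. The fingers move at their own pace and stop on an object; the grip force is fixed at half the most. Time passes only in rows, so rows that do not move let the fingers close. It gives the time, the measured TCP pose, the force, the opening and the grip force at its end, in the units of the state.
- ctrl.get_obs(): the state, without advancing time (a new reading comes with each control period).
- imaging.snapshot(name): name is "scene" or "top" or "wrist"; returns (picture, depth): 384x512x3 uint8, blue, green, red; 384x512 float32, m along the optical axis (not along the pixel's ray), 0 where there is no reading.
- imaging.camera_model(name): a dict with "mtx" (3x3 intrinsics, pixels), "R" (3x3) and "t" (3): a world point X has camera coordinates R X + t. Camera axes: x right, y down, z forward; pixel columns grow to the right and rows downward; lengths in m; the calibration is good to about 2 mm. A picture is of the moment at which its call begins: read the wrist's pose just before it. camera_model takes no time and is no camera call; for the wrist camera it gives the pose at the moment of the call.
- close_job(): hands the job in; it is judged then, once.
The state is a dict: "clock": time; "joint_pos": joint angles; "qvel": joint speeds; "tau": joint torques, N m; "tool_pos": TCP position; "orientation": TCP orientation; "force": force on the tool from outside, world axes, zero at the start; "moment": the same for the moment, N m; "opening": finger opening in m; "gripper_force": force on a finger pad.
Only numpy, scipy, OpenCV 4.12 (cv2) and the standard library are available. Lean on these libraries where they do the work, as an engineer would, in place of code of your own. Each camera call takes 0.05 s, during which the arm holds its last target. There are 200 camera calls.

## Working session

There is one attempt and no reset: what is moved stays moved. The work goes in short steps, Python scripts to look and compute and a shell command to move; the robot and the scene stay as the last step left them, time stands still between calls to the robot, and variables do not carry over. Pictures are saved under pics/ and viewed, at most 10 in all, crops included, and the job is handed in when it is done.

```bash
mkdir -p pics; ls
python3 - <<'E'
from plant import ctrl, imaging
import cv2,numpy as np
o=ctrl.get_obs();print(o,ctrl.tcp_to_grasp)
for n in("scene","top"):
    p,d=imaging.snapshot(n);cv2.imwrite(f"pics/{n}0.png",p);np.savez(f"{n}0.npz",p=p,d=d,**imaging.camera_model(n))
E
```

```text
pics
{'clock': 0.0, 'joint_pos': array([-5.28797361e+01,  2.05917574e+01,  6.34455094e-01, -2.06222058e-02,
       -7.01345457e+01, -1.65067504e+01]), 'qvel': array([-0.06789828, -0.08555139,  0.03890884,  0.07781308,  0.0227391 ,
       -0.05071168]), 'tau': array([-2.57476012e-05, -5.82713449e+01,  2.93054062e+01,  6.99748322e+00,
        6.92470014e-03, -2.23899474e-04]), 'tool_pos': array([ 0.23745357, -0.63134515,  0.22562263]), 'orientation': array([ 1.79906429e+02, -7.51205433e-03, -1.59393504e+02]), 'force': array([ 0.57698082, -0.00611664, -0.10712587]), 'moment': array([ 0.01876106, -0.06784403, -0.02462013]), 'gripper_force': 0.0, 'opening': 0.08770810766309796} 0.0188
```

View pics/scene0.png

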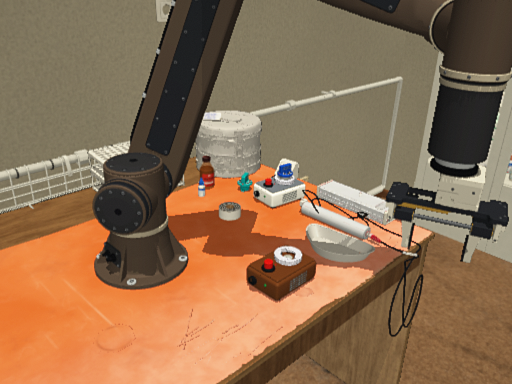

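View pics/top0.png

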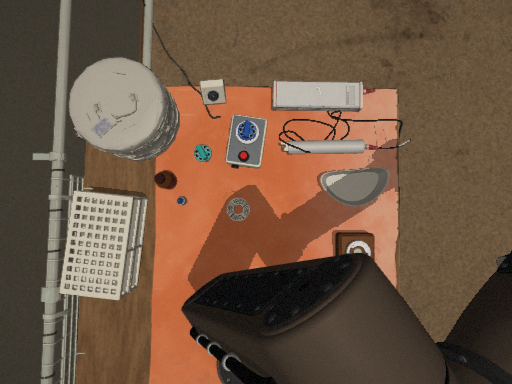

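The scene picture shows the mixer with the blue head and red button. In the top view the head is at about (247,130), the button at (244,155) and the kidney dish at (353,185). The brown decoy is at (355,245) and the turquoise one at (203,153).

```bash
cat > h.py <<'E'
import numpy as np,cv2
def cast(m,uv,z):
    K,R,t=m['mtx'],m['R'],m['t'];uv=np.atleast_2d(uv).astype(float)
    d=(np.linalg.inv(K)@np.c_[uv,np.ones(len(uv))].T).T@R
    c=-R.T@t
    return c+d*((z-c[2])/d[:,2])[:,None]
def pts(m,d):
    v,u=np.mgrid[:384,:512];K=m['mtx']
    c=np.stack([(u-K[0,2])/K[0,0]*d,(v-K[1,2])/K[1,1]*d,d],-1)
    return (c-m['t'])@m['R']
def big(mask):
    n,l,s,c=cv2.connectedComponentsWithStats(mask.astype(np.uint8));i=1+np.argmax(s[1:,4]);return l==i
E
python3 - <<'E'
from h import *
m=np.load('top0.npz');p,d=m['p'].astype(int),m['d'];P=pts(m,d)
print('cam',-m['R'].T@m['t'],m['mtx'][0,0])
box=np.zeros((384,512),bool);box[105:175,220:275]=1
b,g,r=p[...,0],p[...,1],p[...,2]
red=big(box&(r>150)&(g<70)&(b<80));v,u=np.nonzero(red);print('red',red.sum(),u.mean(),v.mean(),cast(m,[u.mean(),v.mean()],.082),np.median(P[red],0))
bl=box&(b>120)&(r<90);v,u=np.nonzero(bl);print('blue',u.mean(),v.mean(),cast(m,[u.mean(),v.mean()],.0965),np.percentile(P[bl][:,2],[10,50,90]))
bar=bl&(P[...,2]>.105);print('bar',bar.sum(),P[bar].mean(0),cv2.minAreaRect(P[bar][:,:2].astype(np.float32)*1000))
mx=box&(P[...,2]>.052)&(P[...,2]<.14);mx=big(mx);dk=mx&(P[...,2]<.066)
print('mixer',cv2.minAreaRect(P[mx&(P[...,2]<.07)][:,:2].astype(np.float32)*1000),np.median(P[dk],0))
box[:]=0;box[155:215,305:400]=1
di=big(box&(abs(r-b)<45)&(r>60)&(P[...,2]>-.01)&(P[...,2]<.045))
print('dish',di.sum(),cv2.minAreaRect(P[di][:,:2].astype(np.float32)*1000))
rim=di&(P[...,2]>.024);fl=di&(P[...,2]<.010)
print('rim',rim.sum(),cv2.minAreaRect(P[rim][:,:2].astype(np.float32)*1000)); print('floor',fl.sum(),cv2.minAreaRect(P[fl][:,:2].astype(np.float32)*1000),P[fl].mean(0))
im=cv2.resize(m['p'][100:220,210:410],None,fx=4,fy=4,interpolation=cv2.INTER_CUBIC);cv2.imwrite('pics/crop1.png',im)
E
```

```text
cam [ 0.34140205 -0.0155731   1.0680181 ] 357.4818393417823
red 35 243.17142857142858 155.0 [[0.48597632 0.02425543 0.082     ]] [0.485964   0.02473022 0.08045629]
blue 246.6159420289855 129.7463768115942 [[0.55386976 0.01553748 0.0965    ]] [0.08885005 0.11260906 0.11786379]
bar 71 [0.55062615 0.01481289 0.1297964 ] ((456.8583984375, 4.801946640014648), (233.7279052734375, 18.775192260742188), 5.41550350189209)
mixer ((533.57666015625, 18.233154296875), (99.87047576904297, 139.01991271972656), 82.84402465820312) [0.51759053 0.01677301 0.05865416]
dish 2045 ((406.30389404296875, -308.5801696777344), (111.54923248291016, 216.3086395263672), 6.390419006347656)
rim 360 ((403.8752136230469, -301.82843017578125), (108.21443939208984, 202.48770141601562), 6.249589920043945)
floor 1388 ((407.17535400390625, -311.485107421875), (110.46382141113281, 210.34088134765625), 6.390419006347656) [ 0.41400473 -0.30386433  0.00080716]
```

View pics/crop1.png

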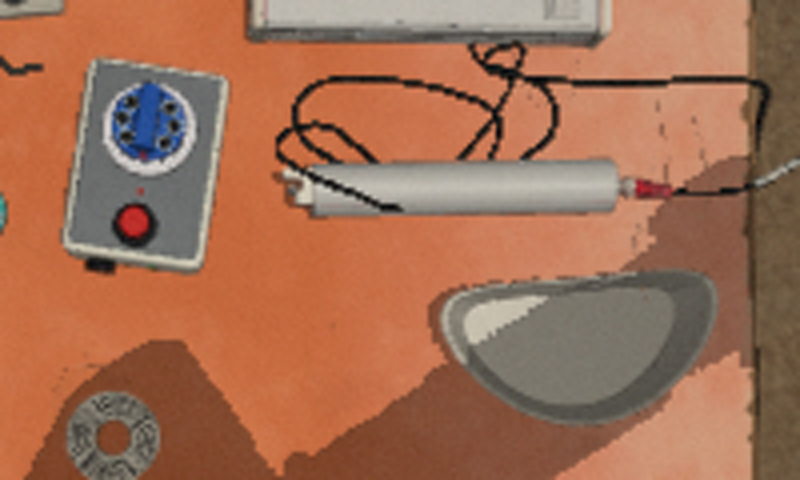

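The mixer is located: mount at about (0.5535, 0.0156), button at about (0.4863, 0.0242), yaw about -7.3°. The rect fits and the colour blobs agree. I'll go above the button now.

```bash
python3 -m crank '[[[0.0155,0.041,0],[0,0,-1.74],1],[[0.0155,0.041,0],[0,0,-1.74],1],[[0.0155,0.041,0],[0,0,-1.74],1],[[0.0155,0.041,0],[0,0,-1.74],1],[[0.0155,0.041,0],[0,0,-1.74],1],[[0.0155,0.041,0],[0,0,-1.74],1],[[0.0155,0.041,0],[0,0,-1.74],1],[[0.0155,0.041,0],[0,0,-1.74],1],[[0.0155,0.041,0],[0,0,-1.74],1],[[0.0155,0.041,0],[0,0,-1.74],1],[[0.0155,0.041,0],[0,0,-1.74],1],[[0.0155,0.041,0],[0,0,-1.74],1]]' && python3 -m crank '[[[0.0155,0.041,0],[0,0,-1.74],1],[[0.0155,0.041,0],[0,0,-1.74],1],[[0.0155,0.041,0],[0,0,-1.74],1],[[0.0155,0.041,0],[0,0,-1.74],1],[[0,0,0],[0,0,0],1],[[0,0,0],[0,0,0],1]]'
python3 - <<'E'
from plant import ctrl,imaging
import cv2,numpy as np
o=ctrl.get_obs();print(o['tool_pos'],o['orientation'],o['clock'],o['joint_pos'],o['force'])
mm=imaging.camera_model("wrist");p,d=imaging.snapshot("wrist");cv2.imwrite("pics/w1.png",p);np.savez("w1.npz",p=p,d=d,**mm)
E
```

```text
clock: 1.3
tool_pos: [0.4237, -0.138, 0.2266]
orientation: [180.0, 0.0, 179.7]
force: [0.8, 0.2, -0.7]
opening: 0.0877
gripper_force: 0.0
clock: 1.9
tool_pos: [0.4854, 0.0251, 0.226]
orientation: [-180.0, -0.1, 172.9]
force: [-0.5, 0.1, -0.6]
opening: 0.0877
gripper_force: 0.0
[0.48541229 0.02509708 0.22599548] [-1.79967959e+02 -7.09955865e-02  1.72901282e+02] 1.9 [ 2.61904828e+01  2.56461717e+00 -2.24073928e+01 -1.34312622e-02
 -6.51049230e+01 -1.23283518e+02] [-0.52607845  0.08513958 -0.55257609]
```

View pics/w1.png

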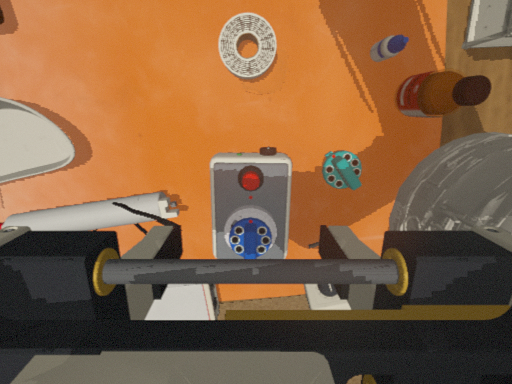

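The wrist view shows the red button at (250,180), the blue head at (251,238) and the turquoise decoy at (343,170).

Run:
```python
from h import *
m=np.load('w1.npz');p=m['p'].astype(int);P=pts(m,m['d'])
b,g,r=p[...,0],p[...,1],p[...,2]
box=np.zeros((384,512),bool);box[150:258,205:295]=1
red=big(box&(r>120)&(g<60)&(b<70));v,u=np.nonzero(red)
top=red&(P[...,2]>.078);print('top',top.sum(),np.median(P[red],0),P[top].mean(0),(P[top].min(0)+P[top].max(0))/2,P[top][:,2].max())
dk=box&(abs(r-b)<20)&(abs(P[...,2]-.060)<.004)
print(np.median(P[dk][:,2]),cv2.minAreaRect(P[dk][:,:2].astype(np.float32)*1000))
mk=box&(P[...,2]<.070)&(P[...,2]>.045);print('mixer',cv2.minAreaRect(P[mk][:,:2].astype(np.float32)*1000))
bl=box&(b>90)&(r<80)&(b>r+50);t=bl&(P[...,2]>.112);print('bar',t.sum(),cv2.minAreaRect(P[t][:,:2].astype(np.float32)*1000),P[t].mean(0))
ds=bl&(abs(P[...,2]-.0915)<.004);print('disc',ds.sum(),cv2.minEnclosingCircle(P[ds][:,:2].astype(np.float32)*1000))
```

```text
top 234 [0.48410602 0.02513843 0.08253392] [0.48489396 0.02507762 0.08251239] [0.48539254 0.02501518 0.08145989] 0.08453524861315201
0.0608340341945762 ((531.4699096679688, 19.12533187866211), (92.03742980957031, 130.6185302734375), 82.4441146850586)
mixer ((530.915771484375, 19.185699462890625), (104.20765686035156, 139.00323486328125), 82.45103454589844)
bar 347 ((485.209716796875, 25.442718505859375), (14.265992164611816, 157.30364990234375), 82.54006958007812) [0.54538619 0.01707371 0.11853679]
disc 326 ((552.0023193359375, 15.850984573364258), 25.02165412902832)
```

```bash
python3 -m crank '[[[0,0,-0.03],[0,0,0],-1],[[0,0,-0.03],[0,0,0],-1],[[0,0,-0.03],[0,0,0],-1],[[0,0,-0.03],[0,0,0],-1],[[0,0,-0.01],[0,0,0],-1],[[0,0,-0.005],[0,0,0],-1],[[0,0,0],[0,0,0],-1],[[0,0,0],[0,0,0],-1]]' && python3 -m crank '[[[0,0,-0.004],[0,0,0],-1],[[0,0,-0.003],[0,0,0],-1],[[0,0,-0.003],[0,0,0],-1],[[0,0,-0.002],[0,0,0],-1],[[0,0,0],[0,0,0],-1]]'
```

```text
clock: 2.75
tool_pos: [0.4864, 0.0243, 0.0928]
orientation: [180.0, 0.1, 172.8]
force: [-0.4, 0.2, -0.3]
opening: 0.0287
gripper_force: 0.0
clock: 3.25
tool_pos: [0.4858, 0.0243, 0.0795]
orientation: [-180.0, 0.0, 172.8]
force: [1.2, -0.1, 0.9]
opening: 0.0007
gripper_force: 0.3
```

```bash
python3 -m crank '[[[0,0,-0.002],[0,0,0],-1],[[0,0,0],[0,0,0],-1]]' && python3 -m crank '[[[0,0,-0.0015],[0,0,0],-1],[[0,0,0],[0,0,0],-1]]'&& python3 -m crank '[[[0,0,-0.001],[0,0,0],-1],[[0,0,0],[0,0,0],-1]]'
```

```text
clock: 3.45
tool_pos: [0.4857, 0.0243, 0.0775]
orientation: [180.0, 0.0, 172.8]
force: [1.2, 0.5, 1.0]
opening: 0.0002
gripper_force: 0.3
clock: 3.65
tool_pos: [0.4857, 0.0243, 0.076]
orientation: [180.0, 0.0, 172.8]
force: [0.4, 0.4, 0.5]
opening: 0.0005
gripper_force: 0.4
clock: 3.85
tool_pos: [0.4858, 0.0243, 0.0753]
orientation: [180.0, 0.0, 172.8]
force: [-1.7, 2.0, 5.2]
opening: 0.0004
gripper_force: 2.4
```

```bash
python3 -m crank '[[[0,0,-0.001],[0,0,0],-1],[[0,0,0],[0,0,0],-1]]' && python3 -m crank '[[[0,0,-0.001],[0,0,0],-1],[[0,0,0],[0,0,0],-1]]'
python3 - <<'E'
from plant import imaging
import cv2
cv2.imwrite("pics/w2.png",imaging.snapshot("wrist")[0])
E
```

```text
clock: 4.05
tool_pos: [0.4858, 0.0243, 0.0751]
orientation: [-180.0, 0.0, 172.8]
force: [-5.0, 1.0, 14.6]
opening: 0.0005
gripper_force: 7.5
clock: 4.25
tool_pos: [0.4859, 0.0243, 0.075]
orientation: [-180.0, 0.1, 172.8]
force: [-9.8, 0.8, 25.0]
opening: 0.0003
gripper_force: 12.6
```

View pics/w2.png

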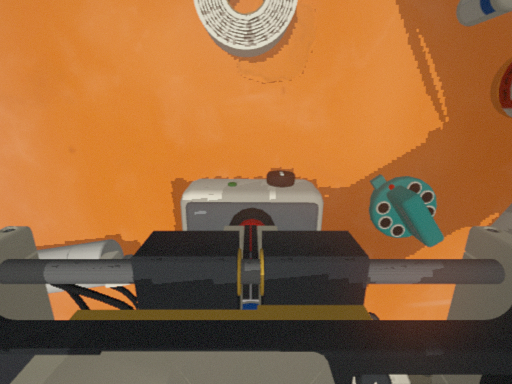

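The fingers meet a hard stop at z=0.075, 7 mm below the raised height, so the button is down. I'll lift, open and verify.

```bash
python3 -m crank '[[[0,0,0.005],[0,0,0],-1],[[0,0,0.03],[0,0,0],-1],[[-0.01,0,0.04],[0,0,0],1],[[-0.01,0,0.04],[0,0,0],1],[[-0.01,0,0.035],[0,0,0],1],[[0,0,0],[0,0,0],1],[[0,0,0],[0,0,0],1],[[0,0,0],[0,0,0],1]]'
python3 - <<'E'
from plant import ctrl,imaging
from h import *
m=imaging.camera_model("wrist");pp,d=imaging.snapshot("wrist");P=pts(m,d);p=pp.astype(int)
b,g,r=p[...,0],p[...,1],p[...,2]
near=np.hypot(P[...,0]-.553,P[...,1]-.0157)<.035
red=(r>120)&(g<60)&(b<70)&(np.hypot(P[...,0]-.4855,P[...,1]-.0245)<.02)&(P[...,2]>.06);print('red z',np.median(P[red],0))
bl=near&(b>90)&(b>r+50);t=bl&(P[...,2]>.112)&(P[...,2]<.124);print('bar',t.sum(),cv2.minAreaRect(P[t][:,:2].astype(np.float32)*1000),P[t].mean(0))
ds=bl&(abs(P[...,2]-.0915)<.004);print('disc',ds.sum(),cv2.minEnclosingCircle(P[ds][:,:2].astype(np.float32)*1000))
cv2.imwrite('pics/w3.png',cv2.resize(pp[120:320,150:350],None,fx=3,fy=3))
print(ctrl.get_obs()['tool_pos'])
E
```

```text
clock: 5.1
tool_pos: [0.455, 0.024, 0.2219]
orientation: [-180.0, -0.1, 172.8]
force: [-0.7, -0.0, -0.0]
opening: 0.0428
gripper_force: 0.0
red z [0.48435605 0.02500207 0.07559335]
bar 115 ((552.1598510742188, 16.025012969970703), (12.17018985748291, 42.150665283203125), 82.57484436035156) [0.55814192 0.01505119 0.11727328]
disc 217 ((545.61376953125, 16.571598052978516), 24.103662490844727)
[0.45497171 0.02397904 0.22165765]
```

View pics/w3.png

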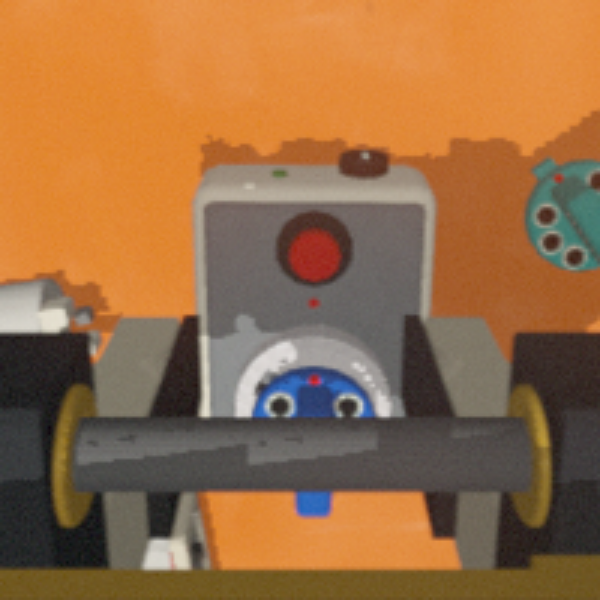

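The button stays down (top at z≈0.0756). The bar centre is at (0.5525,0.016), yaw -7.4°. Next I'll go over it, descend and grip.

```bash
python3 -m crank '[[[0.033,-0.0027,0],[0,0,0],1],[[0.033,-0.0027,0],[0,0,0],1],[[0.032,-0.0028,0],[0,0,0],1],[[0,0,-0.04],[0,0,0],1],[[0,0,-0.04],[0,0,0],1],[[0,0,-0.025],[0,0,0],1],[[0,0,-0.01],[0,0,0],1],[[0,0,-0.006],[0,0,0],1],[[0,0,0],[0,0,0],1],[[0,0,0],[0,0,0],1]]'
```

```text
clock: 6.15
tool_pos: [0.5544, 0.0163, 0.1031]
orientation: [180.0, 0.1, 172.8]
force: [0.3, -0.2, 0.1]
opening: 0.0876
gripper_force: 0.0
```

```bash
python3 -m crank '[[[-0.001,0,-0.004],[0,0,0],1],[[0,0,-0.003],[0,0,0],1],[[0,0,0],[0,0,0],1]]' && python3 -m crank '[[[0,0,0],[0,0,0],-1],[[0,0,0],[0,0,0],-1],[[0,0,0],[0,0,0],-1],[[0,0,0],[0,0,0],-1],[[0,0,0],[0,0,0],-1],[[0,0,0],[0,0,0],-1],[[0,0,0],[0,0,0],-1],[[0,0,0],[0,0,0],-1],[[0,0,0],[0,0,0],-1]]'; python3 -c "
from plant import ctrl
print(ctrl.get_obs()['moment'])"
```

```text
clock: 6.45
tool_pos: [0.5525, 0.0161, 0.0951]
orientation: [180.0, 0.0, 172.8]
force: [-0.3, -0.9, 0.5]
opening: 0.0877
gripper_force: 0.0
clock: 7.35
tool_pos: [0.5526, 0.016, 0.095]
orientation: [-180.0, -0.0, 172.8]
force: [-0.1, -0.1, -0.0]
opening: 0.0214
gripper_force: 0.0
[-0.02928436 -0.02217515 -0.02445916]
```

```bash
python3 -m crank '[[[0,0,0],[0,0,0],-1],[[0,0,0],[0,0,0],-1],[[0,0,0],[0,0,0],-1],[[0,0,0],[0,0,0],-1]]'; python3 -c "
from plant import ctrl
print(ctrl.get_obs()['moment'])"
```

```text
clock: 7.75
tool_pos: [0.5526, 0.0161, 0.0951]
orientation: [180.0, 0.0, 172.8]
force: [-0.8, 0.8, -0.3]
opening: 0.0137
gripper_force: 30.0
[0.34651993 0.05026118 0.06675903]
```

```bash
cat > m.py <<'E'
from plant import ctrl
o=ctrl.get_obs();print('M',o['moment'].round(3),'F',o['force'].round(1),o['orientation'].round(2))
E
python3 -m crank '[[[0,0,0],[0,0,2],-1],[[0,0,0],[0,0,3],-1],[[0,0,0],[0,0,0],-1]]' && python3 m.py && python3 -m crank '[[[0,0,0],[0,0,4],-1],[[0,0,0],[0,0,4],-1],[[0,0,0],[0,0,4],-1],[[0,0,0],[0,0,4],-1],[[0,0,0],[0,0,4],-1],[[0,0,0],[0,0,0],-1]]' && python3 m.py
```

```text
clock: 8.05
tool_pos: [0.5527, 0.016, 0.0951]
orientation: [-180.0, 0.0, 177.8]
force: [0.6, -0.1, 0.1]
opening: 0.014
gripper_force: 30.0
M [0.033 0.001 0.034] F [ 0.6 -0.1  0.1] [-180.      0.    177.82]
clock: 8.65
tool_pos: [0.5526, 0.0159, 0.0951]
orientation: [-180.0, -0.0, -162.2]
force: [-0.5, 1.3, 1.3]
opening: 0.0135
gripper_force: 30.0
M [-0.092 -0.061  0.055] F [-0.5  1.3  1.3] [-179.99   -0.   -162.24]
```

```bash
python3 -m crank '[[[0,0,0],[0,0,4],-1],[[0,0,0],[0,0,4],-1],[[0,0,0],[0,0,4],-1],[[0,0,0],[0,0,4],-1],[[0,0,0],[0,0,4],-1],[[0,0,0],[0,0,3],-1],[[0,0,0],[0,0,0],-1]]' && python3 m.py && python3 -m crank '[[[0,0,0],[0,0,1.5],-1],[[0,0,0],[0,0,0],-1]]'&& python3 m.py && python3 -m crank '[[[0,0,0],[0,0,1.5],-1],[[0,0,0],[0,0,0],-1]]'&& python3 m.py
```

```text
clock: 9.35
tool_pos: [0.5527, 0.016, 0.0951]
orientation: [-180.0, -0.0, -139.3]
force: [0.2, 0.2, 0.2]
opening: 0.0137
gripper_force: 30.0
M [-0.156 -0.008  0.05 ] F [0.2 0.2 0.2] [-180.     -0.   -139.34]
clock: 9.55
tool_pos: [0.5527, 0.016, 0.0951]
orientation: [-180.0, 0.0, -137.8]
force: [-0.4, 0.1, 0.5]
opening: 0.0136
gripper_force: 30.0
M [-0.188 -0.036 -0.038] F [-0.4  0.1  0.5] [-179.99    0.   -137.77]
clock: 9.75
tool_pos: [0.5527, 0.016, 0.0951]
orientation: [-180.0, -0.0, -136.2]
force: [0.3, -0.4, 1.5]
opening: 0.0137
gripper_force: 30.0
M [-0.241  0.007 -0.046] F [ 0.3 -0.4  1.5] [-180.     -0.   -136.19]
```

```bash
echo "import sys;sys.exit(abs(o['moment'][2])>.2)" >> m.py
python3 -m crank '[[[0,0,0],[0,0,1.5],-1],[[0,0,0],[0,0,0],-1]]' >/dev/null&& python3 m.py && python3 -m crank '[[[0,0,0],[0,0,1.5],-1],[[0,0,0],[0,0,0],-1]]'>/dev/null&& python3 m.py && python3 -m crank '[[[0,0,0],[0,0,1.5],-1],[[0,0,0],[0,0,0],-1]]' >/dev/null&& python3 m.py && python3 -m crank '[[[0,0,0],[0,0,1.5],-1],[[0,0,0],[0,0,0],-1]]' >/dev/null&& python3 m.py && python3 -m crank '[[[0,0,0],[0,0,1.5],-1],[[0,0,0],[0,0,0],-1]]' >/dev/null&& python3 m.py && python3 -m crank '[[[0,0,0],[0,0,1.5],-1],[[0,0,0],[0,0,0],-1]]' >/dev/null&& python3 m.py
```

```text
M [-0.226 -0.015 -0.05 ] F [-0.1  0.   1.1] [-180.      0.   -134.66]False
```

```bash
python3 m.py && python3 -m crank '[[[0,0,0],[0,0,1.5],-1],[[0,0,0],[0,0,0],-1]]' >/dev/null&& python3 m.py && python3 -m crank '[[[0,0,0],[0,0,1.5],-1],[[0,0,0],[0,0,0],-1]]'>/dev/null&& python3 m.py && python3 -m crank '[[[0,0,0],[0,0,1.5],-1],[[0,0,0],[0,0,0],-1]]' >/dev/null&& python3 m.py && python3 -m crank '[[[0,0,0],[0,0,1.5],-1],[[0,0,0],[0,0,0],-1]]' >/dev/null&& python3 m.py && python3 -m crank '[[[0,0,0],[0,0,1.5],-1],[[0,0,0],[0,0,0],-1]]' >/dev/null&& python3 m.py && python3 -m crank '[[[0,0,0],[0,0,1.5],-1],[[0,0,0],[0,0,0],-1]]' >/dev/null&& python3 m.py
```

```text
M [-0.226 -0.015 -0.05 ] F [-0.1  0.   1.1] [-180.      0.   -134.66]False
```

```bash
sed -i 's/sys.exit(\(.*\))$/sys.exit(int(\1))/' m.py; python3 -m crank '[[[0,0,0],[0,0,1.5],-1],[[0,0,0],[0,0,0],-1]]' >/dev/null&& python3 m.py && python3 -m crank '[[[0,0,0],[0,0,1.5],-1],[[0,0,0],[0,0,0],-1]]'>/dev/null&& python3 m.py && python3 -m crank '[[[0,0,0],[0,0,1.5],-1],[[0,0,0],[0,0,0],-1]]' >/dev/null&& python3 m.py && python3 -m crank '[[[0,0,0],[0,0,1.5],-1],[[0,0,0],[0,0,0],-1]]' >/dev/null&& python3 m.py && python3 -m crank '[[[0,0,0],[0,0,1.5],-1],[[0,0,0],[0,0,0],-1]]' >/dev/null&& python3 m.py && python3 -m crank '[[[0,0,0],[0,0,1.5],-1],[[0,0,0],[0,0,0],-1]]' >/dev/null&& python3 m.py&& python3 -m crank '[[[0,0,0],[0,0,1.5],-1],[[0,0,0],[0,0,0],-1]]' >/dev/null&& python3 m.py&& python3 -m crank '[[[0,0,0],[0,0,1.5],-1],[[0,0,0],[0,0,0],-1]]' >/dev/null&& python3 m.py
```

```text
M [-0.214  0.05  -0.038] F [ 0.3 -1.2  1.5] [-180.      0.   -133.15]
M [-0.131  0.17  -0.064] F [-0.7 -0.   3. ] [-1.8000e+02  1.0000e-02 -1.3165e+02]
M [-0.072  0.171  0.009] F [-0.5 -0.2  2.4] [-1.8000e+02  1.0000e-02 -1.3015e+02]
M [0.027 0.262 0.017] F [-1.   0.1  3. ] [-1.7999e+02  1.0000e-02 -1.2865e+02]
M [ 0.069  0.215 -0.008] F [-0.9  0.5  3.9] [-1.7999e+02  1.0000e-02 -1.2715e+02]
M [-0.039 -0.003  0.032] F [-0.6 -0.6  3.5] [-1.7999e+02  1.0000e-02 -1.2565e+02]
M [-0.507 -0.686 -0.268] F [ 2.2 -1.1  2.8] [-1.7997e+02  3.0000e-02 -1.2416e+02]
```

```bash
python3 -m crank '[[[0,0,0],[0,0,0.5],-1],[[0,0,0],[0,0,0],-1]]' >/dev/null; python3 m.py
```

```text
M [-0.565 -0.921 -0.386] F [ 3.7 -1.2  2.8] [-1.7997e+02  3.0000e-02 -1.2372e+02]
```

The moment climbs steeply at 63°, so this is the stop. I'll back off slightly to unload it and lift gently.

```bash
python3 -m crank '[[[0,0,0],[0,0,-1],-1],[[0,0,0.001],[0,0,0],-1],[[0,0,0.001],[0,0,0],-1],[[0,0,0],[0,0,0],-1]]' >/dev/null; python3 m.py && python3 -m crank '[[[0,0,0.001],[0,0,0],-1],[[0,0,0.001],[0,0,0],-1],[[0,0,0.001],[0,0,0],-1],[[0,0,0],[0,0,0],-1]]'; python3 m.py
```

```text
M [-0.954 -1.977 -0.15 ] F [ 5.1 -2.4 -2.1] [-179.99    0.   -124.72]
clock: 12.35
tool_pos: [0.5524, 0.0158, 0.0995]
orientation: [180.0, -0.0, -124.7]
force: [5.0, -3.5, -3.2]
opening: 0.0137
gripper_force: 30.0
M [-1.14  -1.863 -0.087] F [ 5.  -3.5 -3.2] [ 1.7997e+02 -4.0000e-02 -1.2473e+02]
```

```bash
python3 -m crank '[[[0.0005,-0.0003,0.002],[0,0,0],-1],[[0,0,0.002],[0,0,0],-1],[[0,0,0],[0,0,0],-1]]' >/dev/null; python3 m.py && python3 -m crank '[[[0,0,0.002],[0,0,0],-1],[[0,0,0.003],[0,0,0],-1],[[0,0,0.003],[0,0,0],-1],[[0,0,0],[0,0,0],-1]]'; python3 m.py
```

```text
M [-0.043 -0.034 -0.021] F [-0.6  0.5 -2.3] [ 1.7992e+02 -6.0000e-02 -1.2474e+02]
clock: 13.05
tool_pos: [0.5534, 0.0159, 0.1127]
orientation: [-180.0, 0.0, -124.7]
force: [0.6, -0.4, -2.0]
opening: 0.0138
gripper_force: 30.0
M [ 0.021 -0.037 -0.009] F [ 0.6 -0.4 -2. ] [-1.7997e+02  4.0000e-02 -1.2471e+02]
```

The head is free, with about 2 N of weight on the tool. I'll raise it, go halfway to the dish and look.

```bash
python3 -m crank '[[[0,0,0.02],[0,0,0],-1],[[0,0,0.035],[0,0,0],-1],[[0,0,0.035],[0,0,0],-1],[[0,0,0.03],[0,0,0],-1],[[-0.012,-0.026,0],[0,0,0],-1],[[-0.016,-0.035,0],[0,0,0],-1],[[-0.016,-0.035,0],[0,0,0],-1],[[-0.016,-0.034,0],[0,0,0],-1],[[0,0,0],[0,0,0],-1],[[0,0,0],[0,0,0],-1],[[0,0,0],[0,0,0],-1]]'
python3 - <<'E'
from plant import ctrl,imaging
from h import *
o=ctrl.get_obs();print(o['tool_pos'],o['orientation'])
m=imaging.camera_model("wrist");p,d=imaging.snapshot("wrist");np.savez('w4.npz',p=p,d=d,**m);cv2.imwrite('pics/w4.png',p)
t=np.load('top0.npz')
a=np.radians(6.25)
for n,k,dd in(('wrist',m,d),('top',t,t['d'])):
    P=pts(k,dd);q=P[...,:2]-[.404,-.302];x=(q@[np.cos(a),np.sin(a)])*1000;y=(q@[-np.sin(a),np.cos(a)])*1000
    ok=(dd>0)&(abs(x)<75)&(abs(y)<120)
    rim=ok&(P[...,2]>.022)&(P[...,2]<.045);print(n,cv2.minAreaRect(P[rim][:,:2].astype(np.float32)*1000))
    for y0 in(-40,0,40):
        s=ok&(abs(y-y0)<8);print(y0,[(c,round(float(np.median(P[s&(abs(x-c)<3)][:,2])*1000),1)) for c in range(-66,70,6) if (s&(abs(x-c)<3)).sum()>1])
E
```

```text
clock: 14.15
tool_pos: [0.4934, -0.114, 0.2322]
orientation: [-180.0, 0.0, -124.7]
force: [-0.8, 0.3, -1.9]
opening: 0.0136
gripper_force: 30.0
[ 0.49339696 -0.1139812   0.23216992] [-1.79987172e+02  1.88653808e-02 -1.24725115e+02]
wrist ((433.0532531738281, -256.91510009765625), (97.43238830566406, 127.96597290039062), 55.65274429321289)
-40 [(36, 1.9), (42, 2.3), (48, 12.7), (54, 1.4), (60, 1.4), (66, 1.4)]
0 [(-12, 1.5), (-6, 1.9), (0, 1.7), (6, 2.0), (12, 1.9), (18, 1.9), (24, 2.0), (30, 1.9), (36, 1.9), (42, 2.2), (48, 20.6), (54, 2.0), (60, 1.5), (66, 1.3)]
40 [(-60, 1.6), (-54, 1.3), (-48, 1.7), (-42, 32.8), (-36, 19.5), (-30, 5.9), (-24, 2.0), (-18, 2.0), (-12, 2.0), (-6, 2.0), (0, 2.0), (6, 2.0), (12, 2.0), (18, 2.0), (24, 2.0), (30, 1.7), (36, 1.8), (42, 2.1), (48, 17.7), (54, 2.4), (60, 1.5), (66, 1.4)]
top ((403.8752136230469, -301.82843017578125), (108.21443939208984, 202.48770141601562), 6.249589920043945)
-40 [(-66, 0.5), (-60, -0.8), (-54, -0.1), (-48, 28.1), (-42, 30.4), (-36, 18.6), (-30, 3.4), (-24, -0.6), (-18, 0.0), (-12, 0.1), (-6, -0.1), (0, 0.2), (6, 0.2), (12, 0.4), (18, -0.4), (24, 0.4), (30, 0.8), (36, -0.3), (42, -0.2), (48, 9.9), (54, 32.7), (60, 0.4), (66, 0.3)]
0 [(-66, -0.1), (-60, -0.3), (-54, 29.9), (-48, 23.9), (-42, 6.7), (-36, -0.4), (-30, 0.6), (-24, -0.1), (-18, -0.8), (-12, 0.3), (-6, 0.9), (0, -0.3), (6, -0.4), (12, 0.3), (18, 1.3), (24, 1.0), (30, 0.2), (36, -0.1), (42, 0.4), (48, 10.2), (54, 28.6), (60, -0.8), (66, 0.1)]
40 [(-66, -0.6), (-60, -2.1), (-54, -0.7), (-48, -1.4), (-42, 16.1), (-36, 25.3), (-30, 11.4), (-24, 0.3), (-18, 0.4), (-12, 1.1), (-6, -0.3), (0, 1.0), (6, -0.5), (12, -0.3), (18, -0.3), (24, 0.2), (30, 0.6), (36, 0.1), (42, 0.0), (48, 11.2), (54, 30.2), (60, -0.9), (66, -0.1)]
```

View pics/w4.png

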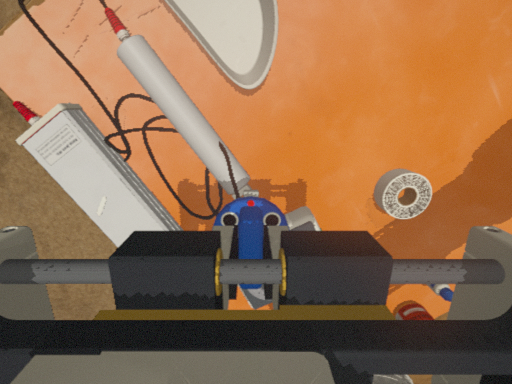

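The wrist view shows the dish's near end at (250,60) and the head held upright at (250,215). Both views put the dish's floor middle at about (0.407,-0.302). I'll go there and descend.

```bash
python3 -m crank '[[[-0.017,-0.0375,0],[0,0,0],-1],[[-0.017,-0.0375,0],[0,0,0],-1],[[-0.017,-0.0375,0],[0,0,0],-1],[[-0.017,-0.0375,0],[0,0,0],-1],[[-0.018,-0.0377,0],[0,0,0],-1],[[0,0,-0.02],[0,0,0],-1],[[0,0,-0.03],[0,0,0],-1],[[0,0,-0.03],[0,0,0],-1],[[0,0,-0.02],[0,0,0],-1],[[0,0,0],[0,0,0],-1],[[0,0,0],[0,0,0],-1]]'
python3 - <<'E'
from plant import ctrl,imaging
from h import *
p,d=imaging.snapshot("wrist");cv2.imwrite('pics/w5.png',p)
p,d=imaging.snapshot("scene");cv2.imwrite('pics/s5.png',cv2.resize(p[180:290,260:440],None,fx=4,fy=4))
E
```

```text
clock: 15.3
tool_pos: [0.4079, -0.3018, 0.1324]
orientation: [180.0, -0.0, -124.6]
force: [0.1, -0.6, -1.3]
opening: 0.014
gripper_force: 30.0
```

View pics/w5.png

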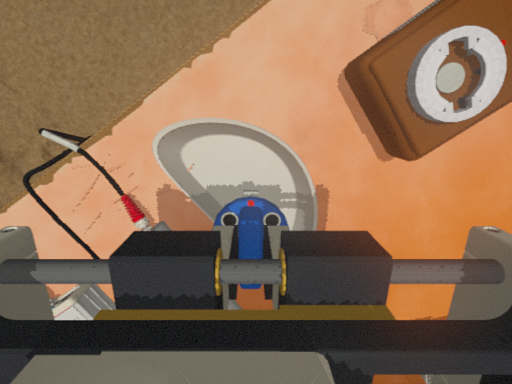

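View pics/s5.png

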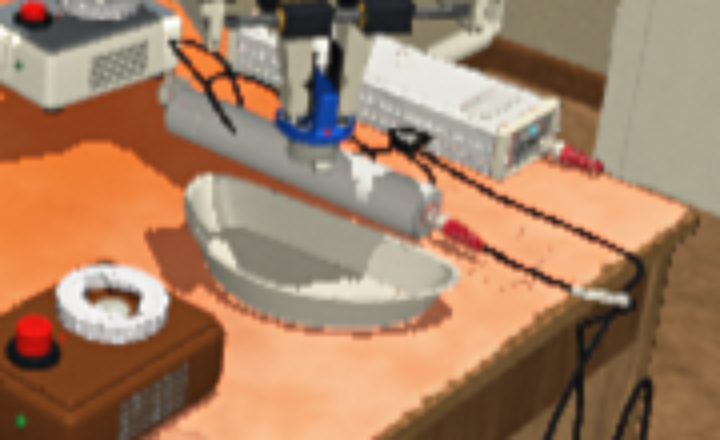

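The head hangs upright over the dish, and the gripper body stays above its neighbours. I'll lower it.

```bash
python3 -m crank '[[[0,0,-0.03],[0,0,0],-1],[[0,0,-0.03],[0,0,0],-1],[[0,0,-0.02],[0,0,0],-1],[[0,0,-0.008],[0,0,0],-1],[[0,0,0],[0,0,0],-1],[[0,0,0],[0,0,0],-1]]'; python3 m.py;  python3 -m crank '[[[0,0,-0.002],[0,0,0],-1],[[0,0,-0.002],[0,0,0],-1],[[0,0,0],[0,0,0],-1],[[0,0,0],[0,0,0],-1]]'; python3 m.py
```

```text
clock: 16.0
tool_pos: [0.4083, -0.3023, 0.0454]
orientation: [-179.9, 0.0, -124.7]
force: [-0.3, 0.7, -1.5]
opening: 0.0137
gripper_force: 30.0
M [ 0.036 -0.029 -0.017] F [-0.3  0.7 -1.5] [-1.7989e+02  2.0000e-02 -1.2470e+02]
clock: 16.4
tool_pos: [0.4072, -0.302, 0.0403]
orientation: [-180.0, 0.0, -124.7]
force: [-0.5, -0.5, -2.0]
opening: 0.0139
gripper_force: 30.0
M [-0.01   0.063 -0.041] F [-0.5 -0.5 -2. ] [-1.7998e+02  1.0000e-02 -1.2472e+02]
```

```bash
python3 -m crank '[[[0,0,-0.0015],[0,0,0],-1],[[0,0,0],[0,0,0],-1]]'|grep -E "pos|^force"; python3 -m crank '[[[0,0,-0.001],[0,0,0],-1],[[0,0,0],[0,0,0],-1]]'|grep -E "pos|^force"; python3 m.py
```

```text
tool_pos: [0.407, -0.3019, 0.0384]
force: [0.3, 0.0, -2.2]
tool_pos: [0.4071, -0.3019, 0.0374]
force: [-0.4, 0.3, -2.7]
M [0.031 0.046 0.022] F [-0.4  0.3 -2.7] [ 179.99   -0.   -124.72]
```

```bash
python3 -m crank '[[[0,0,-0.0007],[0,0,0],-1],[[0,0,0],[0,0,0],-1]]'|grep -E "pos|^force"; python3 -m crank '[[[0,0,-0.0007],[0,0,0],-1],[[0,0,0],[0,0,0],-1]]'|grep -E "pos|^force"; python3 m.py
```

```text
tool_pos: [0.4072, -0.302, 0.0368]
force: [-0.5, 1.0, -0.7]
tool_pos: [0.4073, -0.302, 0.0367]
force: [-2.1, 1.6, 5.3]
M [ 0.602  0.639 -0.052] F [-2.1  1.6  5.3] [-179.98   -0.   -124.71]
```

Contact with the floor. I'll open gently (partly), lift straight up and look.

```bash
python3 -m crank '[[[0,0,0],[0,0,0],-0.4],[[0,0,0],[0,0,0],-0.2],[[0,0,0],[0,0,0],0],[[0,0,0],[0,0,0],0],[[0,0,0],[0,0,0],0],[[0,0,0],[0,0,0],0]]' && python3 -m crank '[[[0,0,0.005],[0,0,0],0],[[0,0,0.02],[0,0,0],0],[[0,0,0.04],[0,0,0],0],[[0,0,0.04],[0,0,0],0],[[0,0,0.04],[0,0,0],0],[[0.01,0.03,0.02],[0,0,0],0],[[0.02,0.04,0],[0,0,0],0],[[0.02,0.04,0],[0,0,0],0],[[0.02,0.04,0],[0,0,0],0],[[0,0,0],[0,0,0],0],[[0,0,0],[0,0,0],0]]'
python3 - <<'E'
from plant import imaging
from h import *
a,_=imaging.snapshot("wrist");p,d=imaging.snapshot("scene")
a=cv2.resize(a,(400,300));s=cv2.resize(p[180:290,260:440],(400,300));cv2.imwrite('pics/fin.png',np.hstack([a,s]))
E
```

```text
clock: 17.8
tool_pos: [0.4071, -0.302, 0.0361]
orientation: [180.0, -0.0, -124.7]
force: [-0.0, -0.0, 0.3]
opening: 0.0437
gripper_force: 0.0
clock: 18.9
tool_pos: [0.4774, -0.151, 0.2014]
orientation: [-180.0, 0.0, -124.6]
force: [-0.7, -0.1, -0.2]
opening: 0.044
gripper_force: 0.0
```

View pics/fin.png

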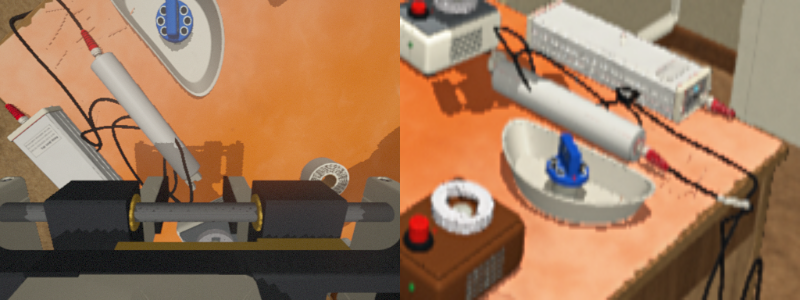

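The head stands upright in the middle of the dish ((175,20) on the left, (567,165) on the right), and the robot is clear.

```bash
python3 -c "
from plant import close_job
print(close_job())"
```

```text
the job is handed in; nothing more can be done
None
```

The blue head is off the mixer and standing upright in the kidney dish: button pushed fully down, head turned about 63° anticlockwise to its stop and lifted off, and the job is handed in at about 19 s.

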